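# Hang the orange filament spool on the spring hook and tug-test it

### The arm

A 6-joint arm with a two-finger parallel gripper is mounted at the origin on a cart in front of the work surface, level with it; the furniture and walls round the work are solid. World frame = base frame: x ahead of the robot, y to its left, z up, the work surface at z = 0. Lengths are in mm, angles in rad, forces in N, time in s.
With the tool pointing down it reaches from about 400 to 925 mm from the base axis. Payload 12.5 kg.
Tool frame: the origin (TCP) lies at the very end of the fingers, on their centre line; the grasp point (between the pads) lies grip_depth behind it (grip_depth is the distance from the TCP to the grasp point, in mm); z points along the fingers, y is the line along which they close (so a half turn about z gives the same grasp; the last joint's range is limited). The gripper opens to 95 mm and grips with 3 to 60 N. Pads are 20 mm wide; open, the fingers measure 119 mm over their backs; the gripper's body (75 mm by 180 mm) begins 59 mm behind the grasp point.
Start: joints at [1.211, 0.491, 1.559, -0, 1.092, -0.106], TCP at [156.909, 605.001, 214.661] pointing down, gripper open.
Joint ranges: [-3.1, 3.1], [-0.84, 2.19], [0.05, 2.79], [-1.13, 4.28], [0.06, 2.93], [-2.69, 2.69]. Speed limits (rad/s): [2.22, 2.22, 2.79, 3.14, 3.14, 3.14].

### API

Orientations are given as [roll, pitch, yaw] about the fixed x, y, z axes, in that order (R = Rz(yaw) Ry(pitch) Rx(roll)).
In Python, from cell import state, read_camera, job_done, grip_depth gives the robot as it stands.
- The arm moves only by the tool drive_tool, never from a script. Its argument "targets" is a list of rows, each an object with "jaw": the opening, from 0 (shut) to 1 (fully open); "travel": the shift along the tool's x, y, z in m, a list of three; "twist": the turn about the tool's z in rad. In form: [{"jaw": jaw, "travel": [tx, ty, tz], "twist": twist}, ...]. A call has 1 to 8 rows; each row is the pose to reach, as a shift and turn from the pose commanded when the call began, along the tool's axes at that moment; what a row does not reach only later rows make up. A row lasts 1/12 s, in which the tool goes at most 41.7 mm and 7.16 degrees, less where a joint would pass 70% of its speed; a pose out of reach is approached as far as the arm can. A call with a gripper value outside its range is refused whole. The fingers move at their own pace and stop on an object; the grip force is fixed at half the most. Time passes only in rows, so rows that repeat a pose let the fingers close. It gives the time, the measured TCP pose, the force, the opening and the grip force at its end, in the units of the state.
- state(): the state, without advancing time (a new reading comes with each control period).
- read_camera(name): name is "side" or "top"; returns a dict with "frame" (400x640x3 uint8, red, green, blue), "fx", "fy", "cx", "cy" (pixels), "R" (3x3) and "t" (3): a world point X has camera coordinates R X + t. Camera axes: x right, y down, z forward; pixel columns grow to the right and rows downward; lengths in mm; the calibration is good to about 2 mm. A picture is of the moment at which its call begins. There is no depth.
- job_done(): hands the job in; it is judged then, once.
The state is a dict: "t": time; "joints": joint angles; "qvel": joint speeds; "tau": joint torques, N m; "eef_pos": TCP position; "tcp_rot": TCP orientation; "ft_force": force on the tool from outside, world axes, zero at the start; "moment": the same for the moment, N m; "opening": opening from 0.0 (shut) to 1.0 (fully open); "grip_force": force on a finger pad.
Only numpy, scipy, OpenCV 4.12 (cv2) and the standard library are available. Lean on these libraries where they do the work, as an engineer would, in place of code of your own. Each camera call takes 0.05 s, during which the arm holds its last target. There are 200 camera calls.

### The job

Hang the spool of orange filament by its hole on the spring hook of the little stand. Before you let go, tug the spool gently straight down until the hook's pointer stands in the green band of the scale and not in the red; then let go so that the spool hangs freely on the hook. Leave the blue spool standing in its cradle.

Things in the scene. Friction and masses are not known exactly. Their poses are not given: they have to be found in the camera images.
- spool_orange: Filament spool to hang: orange filament, black flanges, 120 mm diameter, 40 mm wide, 40 mm through hole; 200-310 g. Origin: its centre, mid-hole; x axis: hole axis, level. Starts upright in a low wooden cradle, centre 66 mm above the bench. Grip across the 40 mm flat faces near the rim top; fingertips less than 35 mm below the rim top stay clear of the hole.
- spool_blue: Same spool with blue filament, standing in the other cradle (left or right by chance); it must stay there. Origin at its centre, x axis along its hole.
- hook_seat (a point): Point on the axis of the level 10 mm hook rod where the spool hangs, 195 mm above the bench; sinks with the hook. x: along the rod from free end (robot side) to post; z up. Tip turns up from 31 mm before it, ends 48 mm before it, 16 mm above the axis. Clear for 68 mm behind, then post and scale, rising 40 mm above the axis. A hanging spool's centre is 15 mm below the axis.
- spring_hook (a joint): How far the hook has sunk on its spring, m: 0 unloaded, 0.04 at its stop; 2.5 mm per newton, straight down; a hanging spool alone gives 0.004 to 0.008. A black pointer shows it on a white scale left of the post: green band 0.013 to 0.027, red below that.

How it is judged (in metres and radians):
On the way:
1. the orange spool is on the hook, still gripped, and is pulled down so that the pointer is in the green band (hook sunk more than 13 mm) (x of spool_orange in the frame of hook_seat between -0.035 and 0.06 m and y of spool_orange in the frame of hook_seat between -0.02 and 0.02 m and z of spool_orange in the frame of hook_seat between -0.023 and -0.008 m and value of joint spring_hook above 0.013 m and contact force between spool_orange and the fingers above 1 N), for 0.2 s.
At the end, for the whole second after the job is handed in: The orange spool hangs by its hole on the hook rod, released and at rest: centre 8 to 23 mm below the rod axis, within 20 mm sideways, 35 mm out to 60 mm in along the rod from the hook point; the hook is back up, sunk only 3 to 11 mm (x of spool_orange in the frame of hook_seat between -0.035 and 0.06 m and y of spool_orange in the frame of hook_seat between -0.02 and 0.02 m and z of spool_orange in the frame of hook_seat between -0.023 and -0.008 m and value of joint spring_hook between 0.003 and 0.011 m and linear speed of spool_orange below 0.05 m/s and contact force between spool_orange and the fingers below 0.05 N); the robot touches nothing.
It fails at once if the hook is pulled down more than 32 mm (well into the red) (value of joint spring_hook above 0.032 m).
It fails at once if the blue spool is moved more than 25 mm (distance of spool_blue from where it was at the start of the episode above 0.025 m).
It also fails if it takes over 48 s, if anything falls off the work surface, if the arm or the gripper's body presses on something with over 40 N, if the wrist force passes 120 N, or if a joint passes its speed limit or range.

## Working session

There is one attempt and no reset: what is moved stays moved. The work goes in short steps, Python scripts to look and compute and a tool call to move; the robot and the scene stay as the last step left them, time stands still between calls to the robot, and variables do not carry over. Pictures are saved under pics/ and viewed, at most 10 in all, crops included, and the job is handed in when it is done.

Besides the shell and the picture viewer there is one more tool, called after "Request:" by a JSON object that holds its "fn" and its "kwargs", one argument or row to a line. drive_tool: Moves the arm, as the interface text tells. Its arguments: {"type":"object","properties":{"targets":{"type":"array"}},"required":["targets"]}

```bash
mkdir -p pics; ls; python3 - <<'E'
from cell import state, read_camera, grip_depth
import cv2
print(grip_depth, state())
for n in("side","top"):
    c=read_camera(n); cv2.imwrite(f"pics/{n}0.png",c["frame"][:,:,::-1])
    print(n,c["fx"],c["cx"],c["cy"],c["R"],c["t"])
E
```

```text
pics
18.8 {'t': 0.0, 'joints': array([ 1.21139630e+00,  4.91517997e-01,  1.55943179e+00, -1.17063486e-05,
        1.09164834e+00, -1.05567444e-01]), 'qvel': array([-0.00048128,  0.000598  , -0.00031253,  0.00015713, -0.00109418,
        0.00047787]), 'tau': array([-1.55176684e-03, -6.12601376e+01, -2.58173543e+01,  6.92364480e-02,
        4.81597404e-02, -8.17118575e-05]), 'eef_pos': array([156.82965935, 604.77402062, 214.09363833]), 'tcp_rot': array([-3.14059168e+00, -9.56233016e-05,  2.88776543e+00]), 'ft_force': array([-1.18331061, -0.01236671,  0.44601264]), 'moment': array([-0.00234799, -0.03255166,  0.00499902]), 'grip_force': 0.0, 'opening': 1.0017110206859654}
side 478.84400625631713 324.41933336227095 196.00122613252563 [[ 0.8054013  -0.59247917 -0.01723892]
 [-0.30186899 -0.38497645 -0.87216297]
 [ 0.51010182  0.70764508 -0.48891162]] [-423.30587083  352.17986568  810.45990531]
top 398.87773548342074 316.2026524414409 199.6683443663986 [[ 0.0057544  -0.99997317 -0.0045318 ]
 [-0.99862253 -0.00551016 -0.0521794 ]
 [ 0.05215303  0.00482582 -0.99862744]] [  86.17618     581.10676972 1026.0436979 ]
```

View pics/side0.png

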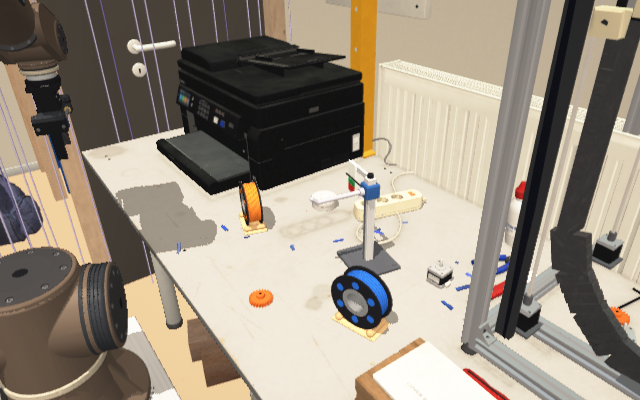

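View pics/top0.png

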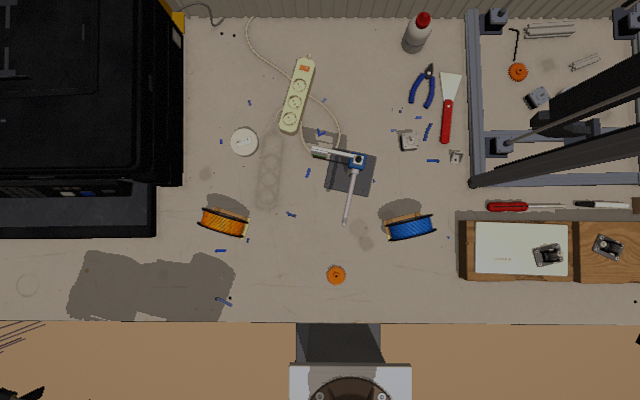

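The side view shows the orange spool at (250,203), blue at (363,297) and the hook rod running from about (312,205) to the post at (370,190). The top view has orange at (223,222), blue at (411,227), rod tip at (345,223) and post at (357,160).

```bash
cat > h.py <<'E'
import cv2, numpy as np
from cell import state, read_camera, grip_depth
from scipy.spatial.transform import Rotation as Rn
def ray(c,p,z):
    R=np.array(c["R"]);t=np.array(c["t"]);C=-R.T@t
    d=R.T@np.array([(p[0]-c["cx"])/c["fx"],(p[1]-c["cy"])/c["fy"],1])
    return C+d*(z-C[2])/d[2]
def tri(c1,p1,c2,p2):
    A=[];b=[]
    for c,p in((c1,p1),(c2,p2)):
        C=ray(c,p,1e3);d=C-ray(c,p,0);d/=np.linalg.norm(d);P=np.eye(3)-np.outer(d,d);A.append(P);b.append(P@C)
    return np.linalg.lstsq(np.vstack(A),np.hstack(b),rcond=None)[0]
def proj(c,X):
    v=np.array(c["R"])@X+c["t"];return np.array([c["fx"]*v[0]/v[2]+c["cx"],c["fy"]*v[1]/v[2]+c["cy"]])
E
python3 - <<'E'
from h import *
T=read_camera("top");S=read_camera("side")
f=T["frame"];hsv=cv2.cvtColor(f,cv2.COLOR_RGB2HSV)
print("cam",ray(T,(T["cx"],T["cy"]),0),-T["R"].T@T["t"])
for nm,lo,hi,roi in(("or",(8,150,90),(25,255,255),(190,195,260,245)),("bl",(100,150,60),(125,255,255),(375,200,445,250))):
    m=np.zeros(f.shape[:2],np.uint8);x0,y0,x1,y1=roi
    m[y0:y1,x0:x1]=cv2.inRange(hsv,lo,hi)[y0:y1,x0:x1]
    c=max(cv2.findContours(m,0,1)[0],key=cv2.contourArea)
    r=cv2.minAreaRect(c);b=cv2.boxPoints(r);print(nm,r,ray(T,r[0],66),ray(T,r[0],115))
    e=b[1]-b[0] if np.linalg.norm(b[1]-b[0])>np.linalg.norm(b[2]-b[1]) else b[2]-b[1]
    d=ray(T,np.array(r[0])+e,66)-ray(T,r[0],66);print("diam dir deg",np.degrees(np.arctan2(d[1],d[0])),np.linalg.norm(d))
a=cv2.resize(f[130:240,290:400],None,fx=4,fy=4,interpolation=cv2.INTER_CUBIC)
b=cv2.resize(S["frame"][160:270,295:405],None,fx=4,fy=4,interpolation=cv2.INTER_CUBIC)[:440,:350]
cv2.imwrite("pics/crop1.png",np.hstack([a,b])[:,:,::-1])
E
```

```text
cam [581.4143604   89.52427308   0.        ] [ 526.29913388   84.42435433 1055.34773032]
or ((222.1093292236328, 223.76107788085938), (42.42778778076172, 14.398429870605469), 17.87869644165039) [516.88474823 322.07680301  66.        ] [517.35101998 310.30645207 115.        ]
diam dir deg -107.43320527468836 105.39439343510054
bl ((410.5000915527344, 228.5), (14.309600830078125, 41.47359085083008), 75.96376037597656) [ 507.89291309 -144.28389046   66.        ] [ 508.80452869 -132.95652431  115.        ]
diam dir deg -75.68866530325637 102.78253367215147
```

View pics/crop1.png

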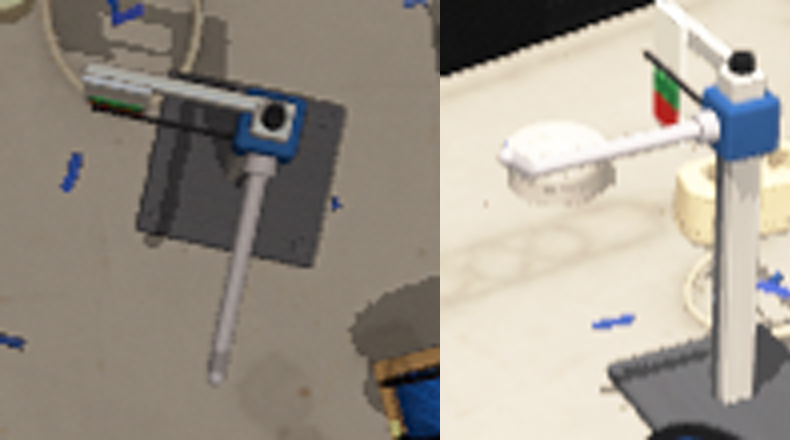

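In the crop the rod tip is at (217,375) (top image 344.2,223.7) and the rod meets the slider at (258,175) (354.5,173.8). The side tip is at about (311.5,199), and the scale is up-left of the slider.

```bash
python3 - <<'E'
from h import *
T=read_camera("top");S=read_camera("side")
tip=ray(T,(344.2,222.5),209);b=ray(T,(354.5,173.8),195);m=ray(T,(350,195.5),195)
print(tip,m,b,"tri tip",tri(T,(344.2,222.8),S,(312,199)))
d=b-m;u=b-tip;print(np.degrees(np.arctan2(d[1],d[0])),np.degrees(np.arctan2(u[1],u[0])),np.linalg.norm(u[:2]))
st=state();print(Rn.from_euler("xyz",st["tcp_rot"]).as_matrix().round(3))
f=T["frame"].astype(int)
E
```

```text
[522.41009847  28.94513267 209.        ] [580.65012822  15.62399873 195.        ] [627.80196255   5.94239467 195.        ] tri tip [520.77088407  29.22653486 203.58642332]
-11.603174398616561 -12.31224485125993 107.87293901149505
[[-0.968  0.251 -0.   ]
 [ 0.251  0.968 -0.   ]
 [ 0.    -0.    -1.   ]]
```

Request:
{"fn": "drive_tool", "kwargs": {
  "targets": [
    {"jaw": 1, "travel": [-0.05, -0.02, 0], "twist": 0.12},
    {"jaw": 1, "travel": [-0.09, -0.04, 0], "twist": 0.24},
    {"jaw": 1, "travel": [-0.125, -0.055, 0], "twist": 0.36},
    {"jaw": 1, "travel": [-0.16, -0.07, 0], "twist": 0.48},
    {"jaw": 1, "travel": [-0.195, -0.085, 0], "twist": 0.6},
    {"jaw": 1, "travel": [-0.23, -0.1, 0], "twist": 0.72},
    {"jaw": 1, "travel": [-0.265, -0.115, 0], "twist": 0.84},
    {"jaw": 1, "travel": [-0.3, -0.13, 0], "twist": 0.96}
  ]
}}

```text
t: 0.97
eef_pos: [416.1, 402.3, 214.8]
tcp_rot: [3.141, -0.0, 1.922]
ft_force: [0.4, 0.5, 0.3]
opening: 1.001
grip_force: 0.0
```

Request:
{"fn": "drive_tool", "kwargs": {
  "targets": [
    {"jaw": 1, "travel": [-0.03, 0.02, 0], "twist": 0.12},
    {"jaw": 1, "travel": [-0.06, 0.035, 0], "twist": 0.24},
    {"jaw": 1, "travel": [-0.085, 0.05, 0], "twist": 0.36},
    {"jaw": 1, "travel": [-0.1, 0.06, 0], "twist": 0.48},
    {"jaw": 1, "travel": [-0.11, 0.067, 0], "twist": 0.6},
    {"jaw": 1, "travel": [-0.11, 0.067, 0], "twist": 0.66},
    {"jaw": 1, "travel": [-0.11, 0.067, 0.02], "twist": 0.66},
    {"jaw": 1, "travel": [-0.11, 0.067, 0.04], "twist": 0.66}
  ]
}}

```text
t: 1.63
eef_pos: [516.6, 324.1, 174.9]
tcp_rot: [3.14, -0.002, 1.267]
ft_force: [1.0, 1.0, -0.3]
opening: 1.0
grip_force: 0.0
```

```bash
python3 - <<'E'
from h import *
st=state();print(st["eef_pos"],st["tcp_rot"],st["ft_force"],st["joints"])
S=read_camera("side");T=read_camera("top")
a=cv2.resize(S["frame"][100:250,180:320],None,fx=4,fy=4,interpolation=cv2.INTER_CUBIC)
cv2.imwrite("pics/c2.png",a[:,:,::-1])
for X in((517,322,66),(517,322,126),(517,322,98)): print(proj(S,np.array(X)))
E
```

```text
[516.56570484 324.05665256 174.94028767] [ 3.13991589e+00 -1.68645622e-03  1.26669721e+00] [ 0.96717392  1.00021508 -0.28492997] [4.51957848e-01 5.09394052e-01 1.64423241e+00 9.19087200e-05
 9.85589258e-01 7.56007703e-01]
[249.43895137 201.50265336]
[247.26648919 181.43204138]
[248.29295213 190.91517055]
```

View pics/c2.png

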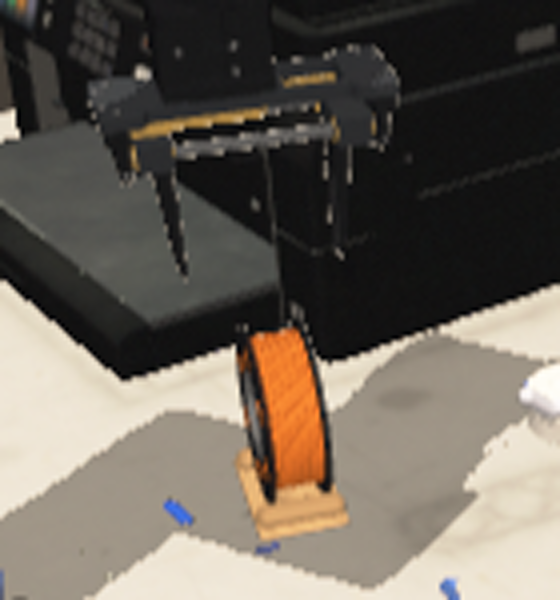

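The side crop shows the open fingers at (183,275) and (340,255), straddling the spool rim at about (280,325), so the alignment is within a few mm. Descending.

Request:
{"fn": "drive_tool", "kwargs": {
  "targets": [
    {"jaw": 1, "travel": [-0.001, 0, 0.03], "twist": 0},
    {"jaw": 1, "travel": [-0.001, 0, 0.055], "twist": 0},
    {"jaw": 1, "travel": [-0.001, 0, 0.077], "twist": 0},
    {"jaw": 1, "travel": [-0.001, 0, 0.077], "twist": 0},
    {"jaw": 0.5, "travel": [-0.001, 0, 0.077], "twist": 0},
    {"jaw": 0.3, "travel": [-0.001, 0, 0.077], "twist": 0},
    {"jaw": 0.2, "travel": [-0.001, 0, 0.077], "twist": 0},
    {"jaw": 0.2, "travel": [-0.001, 0, 0.077], "twist": 0}
  ]
}}

```text
t: 2.4
eef_pos: [516.2, 323.6, 99.2]
tcp_rot: [3.14, -0.002, 1.268]
ft_force: [-0.1, -0.0, 0.8]
opening: 0.776
grip_force: 0.0
```

Request:
{"fn": "drive_tool", "kwargs": {
  "targets": [
    {"jaw": 0.1, "travel": [0, 0, 0], "twist": 0},
    {"jaw": 0.1, "travel": [0, 0, 0], "twist": 0},
    {"jaw": 0.1, "travel": [0, 0, 0], "twist": 0},
    {"jaw": 0.1, "travel": [0, 0, 0], "twist": 0}
  ]
}}

```text
t: 2.73
eef_pos: [515.6, 323.3, 97.8]
tcp_rot: [3.141, -0.0, 1.268]
ft_force: [-0.6, -0.5, 0.5]
opening: 0.499
grip_force: 0.2
```

Request:
{"fn": "drive_tool", "kwargs": {
  "targets": [
    {"jaw": 0.1, "travel": [0, 0, 0], "twist": 0},
    {"jaw": 0.1, "travel": [0, 0, 0], "twist": 0},
    {"jaw": 0.1, "travel": [0, 0, 0], "twist": 0},
    {"jaw": 0.1, "travel": [0, 0, 0], "twist": 0},
    {"jaw": 0.1, "travel": [0, 0, 0], "twist": 0},
    {"jaw": 0.1, "travel": [0, 0, 0], "twist": 0}
  ]
}}

```text
t: 3.23
eef_pos: [515.6, 323.3, 97.7]
tcp_rot: [3.142, -0.0, 1.268]
ft_force: [0.7, 0.8, 1.1]
opening: 0.424
grip_force: 29.7
```

Request:
{"fn": "drive_tool", "kwargs": {
  "targets": [
    {"jaw": 0.1, "travel": [0, 0, -0.01], "twist": 0},
    {"jaw": 0.1, "travel": [0, 0, -0.03], "twist": 0},
    {"jaw": 0.1, "travel": [0, 0, -0.055], "twist": 0},
    {"jaw": 0.1, "travel": [0, 0, -0.08], "twist": 0},
    {"jaw": 0.1, "travel": [0, 0, -0.105], "twist": 0},
    {"jaw": 0.1, "travel": [0, 0, -0.125], "twist": 0},
    {"jaw": 0.1, "travel": [0, 0, -0.134], "twist": 0},
    {"jaw": 0.1, "travel": [0, 0, -0.134], "twist": 0}
  ]
}}

```text
t: 3.9
eef_pos: [516.0, 323.4, 233.8]
tcp_rot: [3.139, -0.002, 1.268]
ft_force: [-0.5, 1.1, -2.6]
opening: 0.426
grip_force: 29.7
```

Request:
{"fn": "drive_tool", "kwargs": {
  "targets": [
    {"jaw": 0.1, "travel": [-0.02, 0.003, 0], "twist": -0.02},
    {"jaw": 0.1, "travel": [-0.05, 0.007, 0], "twist": -0.04},
    {"jaw": 0.1, "travel": [-0.085, 0.012, 0], "twist": -0.06},
    {"jaw": 0.1, "travel": [-0.12, 0.017, 0], "twist": -0.08},
    {"jaw": 0.1, "travel": [-0.155, 0.022, 0], "twist": -0.09},
    {"jaw": 0.1, "travel": [-0.19, 0.027, 0], "twist": -0.09},
    {"jaw": 0.1, "travel": [-0.225, 0.032, 0], "twist": -0.09},
    {"jaw": 0.1, "travel": [-0.25, 0.035, 0], "twist": -0.09}
  ]
}}

```text
t: 4.57
eef_pos: [473.0, 71.9, 230.3]
tcp_rot: [-3.139, 0.001, 1.357]
ft_force: [0.5, -0.0, -2.1]
opening: 0.426
grip_force: 29.7
```

```bash
python3 -c "
from h import *
s=state();print(s['eef_pos'],s['tcp_rot'],s['ft_force'])"
```

```text
[473.00543268  71.94046081 230.32967446] [-3.13923188e+00  8.56081983e-04  1.35728337e+00] [ 0.47127    -0.03771479 -2.12615617]
```

Request:
{"fn": "drive_tool", "kwargs": {
  "targets": [
    {"jaw": 0.1, "travel": [-0.015, 0.001, 0], "twist": 0},
    {"jaw": 0.1, "travel": [-0.026, 0.002, 0], "twist": 0},
    {"jaw": 0.1, "travel": [-0.032, 0.003, 0], "twist": 0},
    {"jaw": 0.1, "travel": [-0.032, 0.003, 0], "twist": 0},
    {"jaw": 0.1, "travel": [-0.032, 0.003, 0], "twist": 0},
    {"jaw": 0.1, "travel": [-0.032, 0.003, 0], "twist": 0}
  ]
}}

```text
t: 5.07
eef_pos: [470.6, 43.0, 231.4]
tcp_rot: [-3.141, -0.0, 1.359]
ft_force: [-1.1, 0.3, -2.0]
opening: 0.424
grip_force: 29.7
```

```bash
python3 - <<'E'
from h import *
st=state();print(st["eef_pos"],st["tcp_rot"],st["ft_force"])
S=read_camera("side");T=read_camera("top")
a=cv2.resize(S["frame"][130:280,230:400],None,fx=4,fy=4,interpolation=cv2.INTER_CUBIC)[:500,:440]
b=cv2.resize(T["frame"][140:265,290:380],None,fx=4,fy=4,interpolation=cv2.INTER_CUBIC)
cv2.imwrite("pics/c3.png",np.hstack([a,b])[:,:,::-1])
e=st["eef_pos"]
for X in(e,e-[0,0,32]):print(proj(S,X),proj(T,X))
E
```

```text
[470.6445594   42.9999015  231.39064745] [-3.14125030e+00 -2.10263623e-04  1.35852062e+00] [-1.12032948  0.33848089 -2.0465858 ]
[287.94897038 191.91579749] [338.02039209 247.74432536]
[288.79772839 205.56942183] [337.26968144 246.72246544]
```

View pics/c3.png

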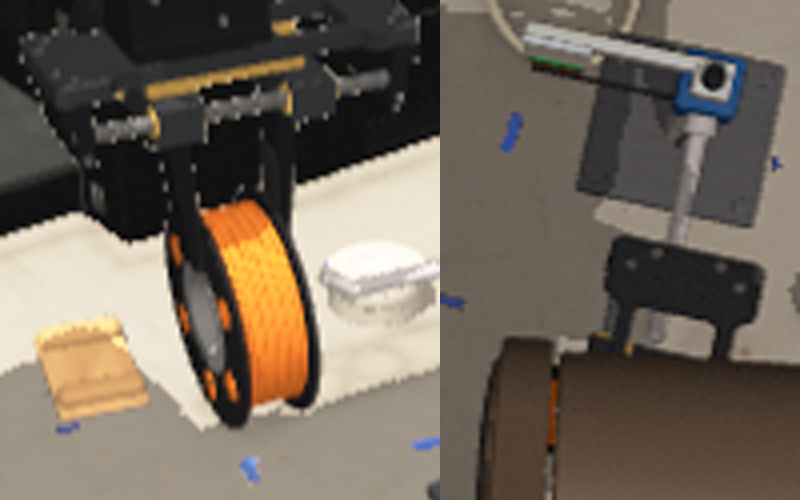

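The side view shows the spool gripped with its near hole at crop (203,310) (px ~281,207). The hook tip is visible to its right at (322,275). The top view has the rod tip under the gripper, between the fingers, at about (655,325).

```bash
python3 - <<'E'
from h import *
S=read_camera("side");st=state();e=st["eef_pos"];f=S["frame"]
yw=st["tcp_rot"][2]-np.pi/2;u=np.array([np.cos(yw),np.sin(yw),0]);v=np.array([-u[1],u[0],0]);print("axis deg",np.degrees(yw))
x0,y0,x1,y1=266,188,294,226
hsv=cv2.cvtColor(f,cv2.COLOR_RGB2HSV)[y0:y1,x0:x1]
m=((hsv[...,1]<90)&(hsv[...,2]>70)).astype(np.uint8)
n,l,s,c=cv2.connectedComponentsWithStats(m)
C=-S["R"].T@S["t"]
def onface(p,off):
    d=ray(S,p,0)-C;P0=e+u*off;return C+d*((P0-C)@u)/(d@u)-e
for i in range(1,n):
    if s[i][4]>20:
        k=cv2.findContours((l==i).astype(np.uint8),0,1)[0][0]
        el=cv2.fitEllipse(cv2.convexHull(k)); p=np.array(el[0])+[x0,y0]
        q=onface(p,-20);print(s[i],el,p,"lat",q@v,"z",q[2])
print(proj(S,e+[0,0,-32]-20*u))
# filament+flange outline: rim extremes in near face plane
for p in((271.5,190),(290,236)):
    q=onface(p,-20);print(p,q@v,q[2])
E
```

```text
axis deg -12.14135688125252
[  0   0  14  38 323] ((5.298835754394531, 22.402671813964844), (16.83312225341797, 45.34695053100586), 174.79689025878906) [271.29883575 210.40267181] lat 61.470482456486096 z -71.66941573673228
[ 10   8  10  27 159] ((14.595864295959473, 20.411964416503906), (7.396807670593262, 28.099685668945312), 166.02182006835938) [280.5958643  208.41196442] lat -6.407739903537567 z -30.24225105687117
[279.5911802  207.70551767]
(271.5, 190) 47.33554919349593 -14.062602149417046
(290, 236) -54.88217626721954 -67.95219545035343
```

Request:
{"fn": "drive_tool", "kwargs": {
  "targets": [
    {"jaw": 0.1, "travel": [-0.001, 0.01, 0], "twist": 0},
    {"jaw": 0.1, "travel": [-0.001, 0.02, 0], "twist": 0},
    {"jaw": 0.1, "travel": [-0.001, 0.03, 0], "twist": 0},
    {"jaw": 0.1, "travel": [-0.001, 0.035, 0], "twist": 0},
    {"jaw": 0.1, "travel": [-0.001, 0.04, 0], "twist": 0},
    {"jaw": 0.1, "travel": [-0.001, 0.045, 0], "twist": 0},
    {"jaw": 0.1, "travel": [-0.001, 0.045, 0], "twist": 0}
  ]
}}

```text
t: 5.8
eef_pos: [515.2, 31.5, 231.4]
tcp_rot: [3.142, -0.0, 1.358]
ft_force: [-0.1, 0.3, -2.1]
opening: 0.423
grip_force: 29.7
```

```bash
python3 - <<'E'
from h import *
st=state();print(st["eef_pos"],st["tcp_rot"],st["ft_force"])
S=read_camera("side")
a=cv2.resize(S["frame"][140:260,250:400],None,fx=5,fy=5,interpolation=cv2.INTER_CUBIC)
cv2.imwrite("pics/c4.png",a[:,:,::-1])
E
```

```text
[515.15686401  31.52726724 231.42470219] [ 3.14154893e+00 -9.76812843e-05  1.35750086e+00] [-0.07878178  0.28249488 -2.05974946]
```

View pics/c4.png

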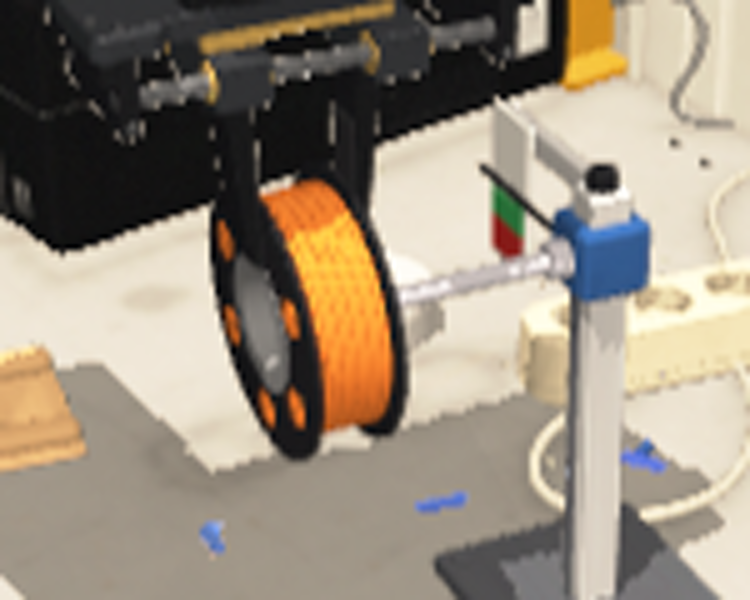

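The side view shows the hook entering the hole: the rod emerges behind the far flange at (405,290) and there is no contact force. The pointer is at rest at (485,168), above the green. Going on.

Request:
{"fn": "drive_tool", "kwargs": {
  "targets": [
    {"jaw": 0.1, "travel": [0, 0.01, 0], "twist": 0},
    {"jaw": 0.1, "travel": [0, 0.02, 0], "twist": 0},
    {"jaw": 0.1, "travel": [0, 0.03, 0], "twist": 0},
    {"jaw": 0.1, "travel": [0, 0.04, 0], "twist": 0},
    {"jaw": 0.1, "travel": [0, 0.05, 0], "twist": 0},
    {"jaw": 0.1, "travel": [0, 0.056, 0], "twist": 0},
    {"jaw": 0.1, "travel": [0, 0.056, 0], "twist": 0},
    {"jaw": 0.1, "travel": [0, 0.056, 0], "twist": 0}
  ]
}}

```text
t: 6.52
eef_pos: [569.1, 19.9, 231.3]
tcp_rot: [-3.141, -0.0, 1.358]
ft_force: [-0.1, 0.3, -2.6]
opening: 0.425
grip_force: 29.7
```

Request:
{"fn": "drive_tool", "kwargs": {
  "targets": [
    {"jaw": 0.1, "travel": [0, 0, 0.004], "twist": 0},
    {"jaw": 0.1, "travel": [0, 0, 0.008], "twist": 0},
    {"jaw": 0.1, "travel": [0, 0, 0.012], "twist": 0},
    {"jaw": 0.1, "travel": [0, 0, 0.016], "twist": 0},
    {"jaw": 0.1, "travel": [0, 0, 0.018], "twist": 0},
    {"jaw": 0.1, "travel": [0, 0, 0.018], "twist": 0},
    {"jaw": 0.1, "travel": [0, 0, 0.018], "twist": 0}
  ]
}}

```text
t: 7.1
eef_pos: [569.0, 19.9, 213.5]
tcp_rot: [-3.141, -0.0, 1.358]
ft_force: [-0.3, -0.9, -1.6]
opening: 0.421
grip_force: 29.7
```

Request:
{"fn": "drive_tool", "kwargs": {
  "targets": [
    {"jaw": 0.1, "travel": [0, 0, 0.003], "twist": 0},
    {"jaw": 0.1, "travel": [0, 0, 0.006], "twist": 0},
    {"jaw": 0.1, "travel": [0, 0, 0.009], "twist": 0},
    {"jaw": 0.1, "travel": [0, 0, 0.012], "twist": 0},
    {"jaw": 0.1, "travel": [0, 0, 0.015], "twist": 0},
    {"jaw": 0.1, "travel": [0, 0, 0.015], "twist": 0},
    {"jaw": 0.1, "travel": [0, 0, 0.015], "twist": 0}
  ]
}}

```text
t: 7.68
eef_pos: [569.3, 19.9, 198.7]
tcp_rot: [3.141, -0.0, 1.358]
ft_force: [0.8, -0.2, 3.4]
opening: 0.422
grip_force: 29.7
```

```bash
python3 - <<'E'
from h import *
st=state();print(st["eef_pos"],st["tcp_rot"],st["ft_force"])
S=read_camera("side")
a=cv2.resize(S["frame"][140:260,270:400],None,fx=5,fy=5,interpolation=cv2.INTER_CUBIC)
cv2.imwrite("pics/c5.png",a[:,:,::-1])
E
```

```text
[569.27304302  19.89923783 198.74612079] [ 3.14109818e+00 -1.49387183e-04  1.35774170e+00] [ 0.76721366 -0.19701925  3.35540651]
```

View pics/c5.png

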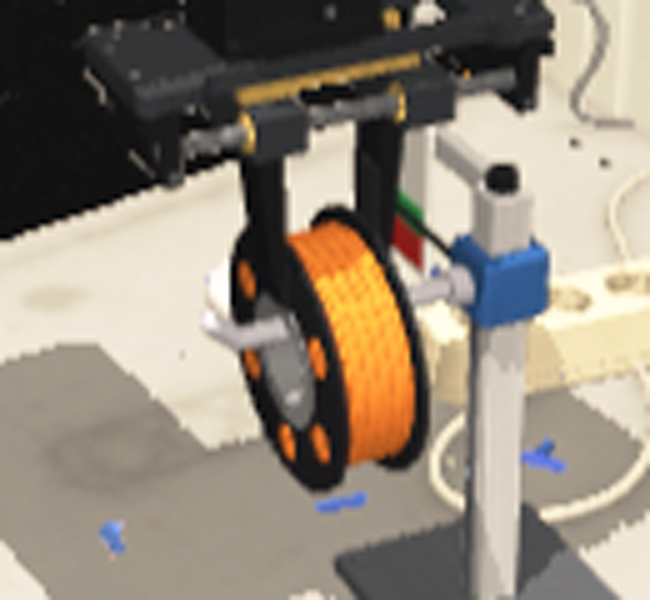

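The hook is threaded through the hole with its tip showing left at (215,325). The slider has sunk about 14 mm, and the force of 3.4 N plus the spool weight gives ~15 mm. Pulling 4 mm more and holding.

Request:
{"fn": "drive_tool", "kwargs": {
  "targets": [
    {"jaw": 0.1, "travel": [0, 0, 0.002], "twist": 0},
    {"jaw": 0.1, "travel": [0, 0, 0.004], "twist": 0},
    {"jaw": 0.1, "travel": [0, 0, 0.004], "twist": 0},
    {"jaw": 0.1, "travel": [0, 0, 0.004], "twist": 0},
    {"jaw": 0.1, "travel": [0, 0, 0.004], "twist": 0},
    {"jaw": 0.1, "travel": [0, 0, 0.004], "twist": 0},
    {"jaw": 0.1, "travel": [0, 0, 0.004], "twist": 0},
    {"jaw": 0.1, "travel": [0, 0, 0.004], "twist": 0}
  ]
}}

```text
t: 8.4
eef_pos: [569.3, 19.9, 194.8]
tcp_rot: [3.141, -0.0, 1.358]
ft_force: [2.2, 0.3, 5.4]
opening: 0.424
grip_force: 29.8
```

```bash
python3 - <<'E'
from h import *
st=state();print(st["eef_pos"],st["ft_force"],st["grip_force"])
S=read_camera("side")
a=cv2.resize(S["frame"][165:225,330:390],None,fx=8,fy=8,interpolation=cv2.INTER_CUBIC)
cv2.imwrite("pics/c6.png",a[:,:,::-1])
# slider (blue) row centre, compared with start picture
for n,f in(("start",cv2.imread("pics/side0.png")[:,:,::-1]),("now",S["frame"])):
    h=cv2.cvtColor(np.ascontiguousarray(f),cv2.COLOR_RGB2HSV)[170:235,355:385]
    m=cv2.inRange(h,(100,120,60),(125,255,255));r,c=np.nonzero(m);print(n,len(r),r.mean()+170,c.mean()+355)
print(proj(S,np.array([645,2,195.]))-proj(S,np.array([645,2,177.])))
E
```

```text
[569.26351299  19.93099089 194.76711703] [2.15765109 0.31109883 5.38704376] 29.761782232671976
start 240 193.96666666666667 371.1375
now 232 200.4094827586207 370.8836206896552
[ 0.20934911 -7.18090876]
```

Sunk about 16 to 19 mm by both slider position and force, and held for 0.5 s. Easing up to the free-hanging height.

Request:
{"fn": "drive_tool", "kwargs": {
  "targets": [
    {"jaw": 0.1, "travel": [0, 0, -0.002], "twist": 0},
    {"jaw": 0.1, "travel": [0, 0, -0.004], "twist": 0},
    {"jaw": 0.1, "travel": [0, 0, -0.006], "twist": 0},
    {"jaw": 0.1, "travel": [0, 0, -0.008], "twist": 0},
    {"jaw": 0.1, "travel": [0, 0, -0.01], "twist": 0},
    {"jaw": 0.1, "travel": [0, 0, -0.011], "twist": 0},
    {"jaw": 0.1, "travel": [0, 0, -0.011], "twist": 0},
    {"jaw": 0.1, "travel": [0, 0, -0.011], "twist": 0}
  ]
}}

```text
t: 9.12
eef_pos: [568.8, 20.0, 205.4]
tcp_rot: [-3.141, -0.0, 1.358]
ft_force: [2.1, -0.6, 0.0]
opening: 0.422
grip_force: 29.7
```

Request:
{"fn": "drive_tool", "kwargs": {
  "targets": [
    {"jaw": 0.5, "travel": [0, 0, 0], "twist": 0},
    {"jaw": 0.6, "travel": [0, 0, 0], "twist": 0},
    {"jaw": 0.7, "travel": [0, 0, 0], "twist": 0},
    {"jaw": 0.75, "travel": [0, 0, 0], "twist": 0},
    {"jaw": 0.75, "travel": [0, 0, 0], "twist": 0},
    {"jaw": 0.75, "travel": [0, 0, 0], "twist": 0},
    {"jaw": 0.75, "travel": [0, 0, 0], "twist": 0},
    {"jaw": 0.75, "travel": [0, 0, 0], "twist": 0}
  ]
}}

```text
t: 9.78
eef_pos: [569.0, 20.0, 205.6]
tcp_rot: [-3.142, -0.0, 1.358]
ft_force: [-0.4, -0.3, 0.4]
opening: 0.751
grip_force: 0.0
```

Released with no residual force. Withdrawing straight up.

Request:
{"fn": "drive_tool", "kwargs": {
  "targets": [
    {"jaw": 0.75, "travel": [0, 0, -0.005], "twist": 0},
    {"jaw": 0.75, "travel": [0, 0, -0.015], "twist": 0},
    {"jaw": 0.75, "travel": [0, 0, -0.03], "twist": 0},
    {"jaw": 0.75, "travel": [0, 0, -0.05], "twist": 0},
    {"jaw": 0.75, "travel": [0, 0, -0.075], "twist": 0},
    {"jaw": 0.75, "travel": [0, 0, -0.1], "twist": 0},
    {"jaw": 0.75, "travel": [0, 0, -0.12], "twist": 0},
    {"jaw": 0.75, "travel": [0, 0, -0.12], "twist": 0}
  ]
}}

```text
t: 10.45
eef_pos: [570.1, 19.9, 330.8]
tcp_rot: [3.134, -0.001, 1.358]
ft_force: [-0.2, 0.2, 1.0]
opening: 0.751
grip_force: 0.0
```

Request:
{"fn": "drive_tool", "kwargs": {
  "targets": [
    {"jaw": 0.75, "travel": [0, 0, 0], "twist": 0},
    {"jaw": 0.75, "travel": [0, 0, 0], "twist": 0},
    {"jaw": 0.75, "travel": [0, 0, 0], "twist": 0},
    {"jaw": 0.75, "travel": [0, 0, 0], "twist": 0},
    {"jaw": 0.75, "travel": [0, 0, 0], "twist": 0},
    {"jaw": 0.75, "travel": [0, 0, 0], "twist": 0},
    {"jaw": 0.75, "travel": [0, 0, 0], "twist": 0},
    {"jaw": 0.75, "travel": [0, 0, 0], "twist": 0}
  ]
}}

```text
t: 11.12
eef_pos: [569.1, 19.9, 325.5]
tcp_rot: [-3.141, -0.0, 1.358]
ft_force: [-0.5, 0.4, 0.7]
opening: 0.748
grip_force: 0.0
```

```bash
python3 - <<'E'
from h import *
st=state();print(st["t"],st["eef_pos"],st["ft_force"])
S=read_camera("side");g=[]
for k in range(12): S2=read_camera("side")
d=cv2.absdiff(S["frame"],S2["frame"]);print("motion",(d.max(2)>25).sum())
a=cv2.resize(S2["frame"][130:340,240:410],None,fx=2.8,fy=2.8,interpolation=cv2.INTER_CUBIC)
cv2.imwrite("pics/c7.png",a[:,:,::-1])
E
```

```text
11.1167 [569.07696243  19.93056771 325.46281028] [-0.50467577  0.44528057  0.68198238]
motion 97
```

View pics/c7.png

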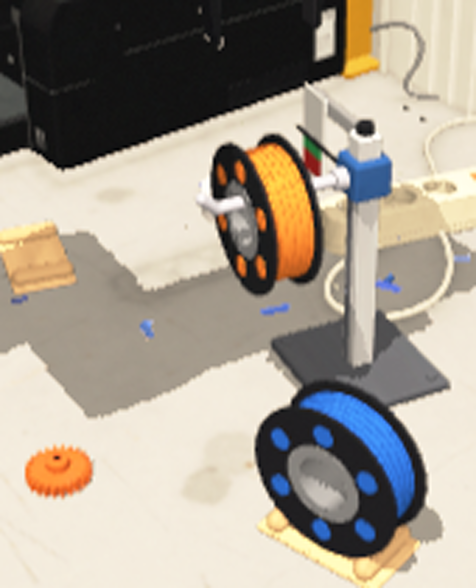

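The orange spool hangs freely on the hook at (265,215), the blue one stands in its cradle at (340,480), and the gripper is clear. I'll let any swing settle.

```bash
python3 - <<'E'
from h import *
from cell import job_done
for j in range(5):
    A=read_camera("side")["frame"]
    for k in range(5): B=read_camera("side")["frame"]
    for k in range(5): C=read_camera("side")["frame"]
    n=[(cv2.absdiff(A,X)[130:260,300:370].max(2)>25).sum() for X in(B,C)];print(n)
    if max(n)<6: break
print(state()["t"]);print(job_done())
E
```

```text
[np.int64(0), np.int64(0)]
12.3167
the job is handed in; nothing more can be done
None
```

The orange spool hangs released and at rest on the hook, after a tug that sank the hook about 16–19 mm (inside the green band) for about half a second; the blue spool is still in its cradle, and the job was handed in at about 12.3 s with no verdict returned.

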